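Lay the pressure vessel in the inspection cradle and set the pointer to its groove

ROBOT

A 6-joint arm with a two-finger parallel gripper is mounted at the origin on the work surface. World frame = base frame: x ahead of the robot, y to its left, z up, the work surface at z = 0. Lengths are in mm, angles in rad, forces in N, time in s.
With the tool pointing down it reaches from about 250 to 800 mm from the base axis. Payload 3.9 kg.
Tool frame: the origin (TCP) lies between the finger pads; the fingertips stand 22 mm ahead of it and the grasp point (between the pads) lies 3 mm ahead of it; x points along the fingers, z is the direction in which the jaws open and shut, and the axes are right-handed (so a half turn about x gives the same grasp; the last joint's range is limited). The gripper opens to 85 mm and grips with 20 to 120 N. Pads are 22 mm wide; open, the fingers measure 114 mm over their backs; the gripper's body (76 mm by 85 mm) begins 54 mm behind the grasp point. The pads swing forward as they close: fully open they stand 13 mm farther back than shut.
Start: joints at [1.18, 0.26, -0.138, 1.173, 0, 1.571], TCP at [199.982, 485.41, 253.304] pointing down, gripper open.
Joint ranges: [-2.78, 2.78], [-0.83, 1.72], [-1.28, 1.37], [-1.9, 2.12], [-1.57, 1.48], [-3.14, 3.14]. Speed limits (rad/s): [2.57, 2.57, 3.14, 3.14, 3.14, 3.14].

INTERFACE

Orientations are given as a unit quaternion [x, y, z, w].
In Python, from bench import sense, capture, get_calibration, sign_off, search_frame, regions_of, spot_point gives the robot as it stands. The module is installed in compiled form; this text tells all that it offers.
- The arm moves only by the tool drive_tool, never from a script. Its argument "rows" is text: rows parted by semicolons, each of 7 numbers parted by spaces: the shift along the tool's x, y, z each as a share of 0.03 m, from -1 to 1, then the turn, a rotation vector about the tool's x, y, z each as a share of 0.15 rad, from -1 to 1, then the opening, from 0 (shut) to 1 (fully open). A call has 1 to 5 rows; each row shifts and turns the pose as measured when the row begins, along the tool's axes as they then stand; what a row does not reach is not made up. A row lasts 1/8 s, in which the tool goes at most 62.5 mm and 10.7 degrees, less where a joint would pass 70% of its speed; a pose out of reach is approached as far as the arm can. A call with a number of a shift or a turn outside -1 to 1 is refused whole. A call with a gripper value outside its range is refused whole. The fingers move at their own pace and stop on an object; "grip_force" is the grip in N (left out, the last holds). Time passes only in rows, so rows that do not move let the fingers close. It gives the time, the measured TCP pose, the force and the opening at its end, in the units of the state.
- sense(): the state, without advancing time (a new reading comes with each control period).
- capture(name): name is "scene" or "top" or "wrist"; returns the picture (480x640x3 uint8, blue, green, red); there is no depth.
- get_calibration(name): a dict with "fx", "fy", "cx", "cy" (pixels), "dist_coeffs" ([k1, k2, p1, p2, k3] as OpenCV has them; the pictures are not rectified), "eye" and "attitude" of the camera in the world; the wrist camera has in their place "T_tool_cam" (4x4, takes a point from camera to tool coordinates, whose origin is the TCP and whose axes are the tool frame's). Camera axes: x right, y up, looking along -z (the intrinsics and any distortion apply to the point x, -y, -z); pixel columns grow to the right and rows downward; lengths in mm; the calibration is good to about 2 mm. A picture is of the moment at which its call begins: read the wrist's pose just before it. get_calibration takes no time and is no camera call.
- sign_off(): hands the job in, once; it reports no verdict.
Trained networks look in the newest picture that a camera, given by its name, has taken for a name from the list of things; names that differ only in an ending like _2 or _b are one class to them, and where a whole thing is asked for, a point or a joint stands for the part that bears it (a point fixed in the world has none). Each returns a list of dicts, best first, with "confidence" (0 to 1); they miss things now and then, are a little off and sometimes report something else, mostly with a low value. They report only what shows in the picture. A call takes as long as a camera call. They do not tell look-alikes from the thing itself.
- search_frame(query, camera): "point" ([column, row] in pixels, amid what is visible of it).
- regions_of(query, camera): "mask" (480x640 bool, what is visible of it) and "point" ([column, row] in pixels, amid what is visible of it).
- spot_point(query, camera): "point" ([column, row] in pixels: a listed point, or the origin of a listed thing).
The state is a dict: "clock": time; "joints": joint angles; "qd": joint speeds; "tau": joint torques, N m; "eef_pos": TCP position; "ee_rot": TCP orientation; "wrist_force": force on the tool from outside, world axes, zero at the start; "moment": the same for the moment, N m; "gripper_width": opening from 0.0 (shut) to 1.0 (fully open).
Only numpy, scipy, OpenCV 4.12 (cv2) and the standard library are available. Lean on these libraries where they do the work, as an engineer would, in place of code of your own. Each camera call takes 0.05 s, during which the arm holds its last target. There are 200 camera calls.

TASK

Lay the upright grooved steel pressure vessel on its side in the two V blocks of the inspection stand, its flat bottom end towards the knob and both blocks under its wide body, setting it down gently, and let go. Then turn the stand's knob bit by bit until the pointer points into the vessel's groove, without pushing the pointer itself. Leave the vessel lying there and do not disturb the other things on the bench.

Things in the scene. Friction and masses are not known exactly. Their poses are not given: they have to be found in the camera images.
- vessel: Steel pressure vessel, 0.6 kg or so, standing upright at the start. Cylinder 50 mm in diameter and 120 mm long, then a neck 20 mm in diameter and 8 mm long and a cap 28 mm in diameter and 12 mm long (140 mm overall). Origin: centre of its flat bottom; its z axis runs along the vessel to the cap.
- vessel_groove (a point): Centre (on the vessel's axis) of the dark groove around the vessel, 38 mm from its bottom; the groove is 12 mm wide and 3.5 mm deep.
- vessel_neck (a point): Point on the vessel's axis at the end of the wide body, 120 mm from its bottom, where the neck begins.
- stand: Fixed inspection stand, grey base plate 170 x 262 x 10 mm (x -50 to 120, y -92 to 170). Origin on the table under the cradle's middle; y runs along the cradle to the knob's end. Two aluminium V blocks (90 degree V, open upward), 14 mm thick, at y -44 and +44 mm, 57 mm high. Rail at x 95 mm with the pointer carriage; blue gear housing at x 50 to 118, y 109 to 165, 80 mm high, knob on top.
- cradle (a point): Where the axis of a vessel lying in the cradle runs, midway between the V blocks: 60 mm above the table over the stand's origin. Axes as the stand's (y along the cradle, towards the knob's end). The vessel's groove must come to rest at y 6 to 42 mm here; then both blocks are under the wide body.
- pointer: Carriage with pointer, sliding along the stand's y, driven by the knob: dark block 30 x 30 mm, top 76 mm above the table, at stand x = 95 mm, with a steel pointer arm towards the cradle (-x). A rack bar 150 mm long runs from it in +y through the gear housing. Origin at table height on the cradle's line (stand x = 0), level along y with the pointer.
- pointer_tip (a point): Sharp tip of the pointer, at stand x = 34 mm (9 mm beside a lying vessel), 72 mm above the table; axes as the stand's. It starts near the vessel's bottom end, at stand y 54 to 84 mm, and can travel to y = 2 mm.
- knob (a joint): Angle of the knob (rad), 0 to 3.45, growing clockwise seen from above; clockwise moves the pointer towards stand -y, 24 mm per rad. At 0 the knob's bar grip lies along the stand's x axis.
- knob_grip (a point): Point to grip on the knob's black bar grip, on its vertical axis, 120 mm above the table (tips clear of the disc). The bar is 60 mm long, 14 mm thick and 36 mm high (96 to 132 mm above the table), on a disc 58 mm in diameter. The point turns with the knob; its x axis runs along the bar.
- dish: Bystander: white ceramic dish, 90 mm wide, 22 high; leave it alone.
- bottle: Bystander: amber glass bottle, 70 mm wide, 170 high; leave it alone.
- jar: Bystander: clear jar, 90 mm wide, 100 high; leave it alone.
- beaker: Bystander: open steel beaker, 72 mm wide, 90 high; leave it alone.
- wrench: Bystander: steel wrench, 170 mm long, lying flat, origin near the middle of its underside; leave it alone.
- screwdriver: Bystander: screwdriver, 180 mm long, lying flat; leave it alone.
- tray: Bystander: white divided plastic tray, 110 x 150 x 35 mm; leave it alone.
- weight: Bystander: brass knobbed weight, 60 mm wide, 66 high; leave it alone.
Things that resemble listed ones, but are neither listed nor needed, are in the scene too. What is shaped like the vessel but red, turquoise or yellow is not meant.

How it is judged (in metres and radians):
On the way, in this order (a step that is already met when the one before it is completed fails the run):
1. the vessel lies on its side in both V blocks, bottom end towards the knob, released (x of vessel_groove in the frame of cradle between -0.004 and 0.004 m and z of vessel_groove in the frame of cradle between -0.004 and 0.004 m and x of vessel_neck in the frame of cradle between -0.004 and 0.004 m and z of vessel_neck in the frame of cradle between -0.004 and 0.004 m and y of vessel_groove in the frame of cradle between 0.006 and 0.042 m and contact force between the fingers and vessel below 0.5 N and linear speed of vessel below 0.02 m/s), for 0.2 s.
2. the pointer points into the groove and the knob is released (y of vessel_groove in the frame of pointer_tip between -0.005 and 0.005 m and contact force between the arm and anything else below 0.5 N), for 0.2 s.
At the end, for the whole second after the job is handed in: The vessel lies at rest in both V blocks, its axis within 4 mm of the cradle line at the groove and at the neck, bottom end towards the knob (groove at y 6 to 42 mm of the cradle), and the pointer tip is within 5 mm of the middle of the groove along the cradle; the knob is still and released (all of step 1 and all of step 2 and velocity of joint knob between -0.05 and 0.05 rad/s); the robot touches nothing.
It fails at once if the vessel is dropped or knocked over: it falls free of the fingers at more than 0.6 m/s (linear speed of vessel above 0.6 m/s and contact force between the fingers and vessel below 0.2 N).
It fails at once if the pointer is pushed directly by the robot (more than 3 N) (contact force between the arm and pointer above 3 N).
It fails at once if a bystander is moved by more than 40 mm (distance of any of dish, bottle, jar, beaker, wrench, screwdriver, tray, weight from where it was at the start of the episode above 0.04 m).
It also fails if it takes over 67 s, if anything falls off the work surface, if the arm or the gripper's body presses on something with over 40 N, if the wrist force passes 120 N, or if a joint passes its speed limit or range.

## Working session

There is one attempt and no reset: what is moved stays moved. The work goes in short steps, Python scripts to look and compute and a tool call to move; the robot and the scene stay as the last step left them, time stands still between calls to the robot, and variables do not carry over. Pictures are saved under pics/ and viewed, about 8 in all and at most 12, crops included, and the job is handed in when it is done.

Besides the shell and the picture viewer there is one more tool, called after "Call:" by a JSON object that holds its "fn" and its "kwargs", one argument or row to a line. drive_tool: Moves the arm, as the interface text tells. Its arguments: {"type":"object","properties":{"rows":{"type":"string"},"grip_force":{"type":"number"}},"required":["rows"]}

```bash
mkdir -p pics; cat > h.py <<'E'
import numpy as np, cv2
from scipy.spatial.transform import Rotation as R
from bench import *
def cam(n):
    c=get_calibration(n);K=np.array([[c['fx'],0,c['cx']],[0,c['fy'],c['cy']],[0,0,1.]]);d=np.array(c['dist_coeffs'],float)
    if n=='wrist':
        s=sense();T=np.array(c['T_tool_cam'],float);r=R.from_quat(s['ee_rot']).as_matrix()
        return K,d,r@T[:3,3]+s['eef_pos'],r@T[:3,:3]
    a=np.array(c['attitude'],float)
    r=R.from_quat(a).as_matrix() if a.size==4 else a.reshape(3,3)
    return K,d,np.array(c['eye'],float),r
def ray(C,p):
    K,d,e,r=C;u=cv2.undistortPoints(np.array([[p]],float),K,d)[0,0]
    v=r@np.array([u[0],-u[1],-1]);return e,v/np.linalg.norm(v)
def atz(C,p,z):
    e,v=ray(C,p);return e+v*(z-e[2])/v[2]
def proj(C,P):
    K,d,e,r=C;q=(np.array(P,float).reshape(-1,3)-e)@r*[1,-1,-1]
    return cv2.projectPoints(q,np.zeros(3),np.zeros(3),K,d)[0][:,0]
def tri(*cp):
    A=0;b=0;
    for C,p in cp:
        e,v=ray(C,p);M=np.eye(3)-np.outer(v,v);A=A+M;b=b+M@e
    x=np.linalg.solve(A,b)
    return x,[round(float(np.linalg.norm((np.eye(3)-np.outer(ray(C,p)[1],ray(C,p)[1]))@(x-C[2]))),1) for C,p in cp]
E
python3 - <<'E'
from h import *
np.set_printoptions(precision=1,suppress=True)
for n in ['scene','top']:
    im=capture(n);cv2.imwrite(f'pics/{n}0.png',im);C=cam(n);print(n,C[2],get_calibration(n)['attitude'])
    for q in ['vessel','vessel_groove','vessel_neck','stand','pointer','pointer_tip','knob_grip','cradle']:
        try:print(q,[(round(r['confidence'],2),np.array(r['point'])) for r in spot_point(q,n)[:5]])
        except Exception as e:print(q,e)
print(get_calibration('wrist'),sense())
E
```

```text
scene [1314.7  288.2  870.9] [0.2 0.3 0.8 0.5]
vessel [(0.97, array([231. , 232.1])), (0.9, array([229.5, 197.1])), (0.74, array([356. , 245.7])), (0.71, array([247.3, 205.9]))]
vessel_groove [(0.97, array([231.5, 221.5])), (0.91, array([217.5, 247. ])), (0.78, array([249.2, 200.4])), (0.74, array([259.7, 241.2])), (0.67, array([483.9, 268.1]))]
vessel_neck [(0.8, array([212.2, 225. ])), (0.63, array([221.7, 164.7])), (0.61, array([243.2, 176.2])), (0.56, array([224. , 198.7]))]
stand [(0.86, array([327.5, 255.6])), (0.66, array([510.1, 324.5]))]
pointer [(0.68, array([351.6, 260. ]))]
pointer_tip [(0.96, array([351.7, 248.5]))]
knob_grip [(0.65, array([380.3, 252.2])), (0.34, array([354.4, 246.5])), (0.28, array([182.6, 202.3]))]
cradle [(0.93, array([331.7, 236.3]))]
top [ 531.    21.9 1188.6] [-0.   0.   0.7 -0.7]
vessel [(0.88, array([429.5, 273.6])), (0.86, array([465. , 325.3])), (0.82, array([432.5, 317.9])), (0.63, array([419.8, 228.1]))]
vessel_groove [(0.94, array([471.8, 327.2])), (0.75, array([251.3, 254.7])), (0.71, array([435.2, 319. ])), (0.7, array([434.1, 274.4])), (
[... 464 characters left out ...]
': 377.2728166152408, 'fy': 377.2728166152408, 'cx': 312.10664094363847, 'cy': 238.66752393465816, 'dist_coeffs': array([-0.,  0.,  0.,  0.,  0.]), 'T_tool_cam': array([[  -0. ,    0.3,   -0.9, -120.8],
       [   0. ,    0.9,    0.3,   80.9],
       [   1. ,   -0. ,   -0. ,   -0.4],
       [   0. ,    0. ,    0. ,    1. ]])} {'clock': 0.9, 'joints': array([ 1.2,  0.3, -0.1,  1.2, -0. ,  1.6]), 'qd': array([-0., -0.,  0.,  0.,  0., -0.]), 'tau': array([ -0. , -40.6,  25.4,   0. ,   0. ,   0. ]), 'eef_pos': array([200. , 485.4, 253.3]), 'ee_rot': array([-0.4,  0.6,  0.4,  0.6]), 'wrist_force': array([ 0.6,  1.1, -0.7]), 'moment': array([ 0.1, -0. ,  0. ]), 'gripper_width': 1.0002547722918576}
```

```bash
python3 - <<'E'
import cv2
for n,(x0,y0,x1,y1) in {'scene':(160,130,500,385),'top':(180,170,520,425)}.items():
    im=cv2.imread(f'pics/{n}0.png')[y0:y1,x0:x1]
    cv2.imwrite(f'pics/{n}0c.png',cv2.resize(im,(800,600),interpolation=2))
E
```

```text
(no output)
```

View pics/scene0c.png

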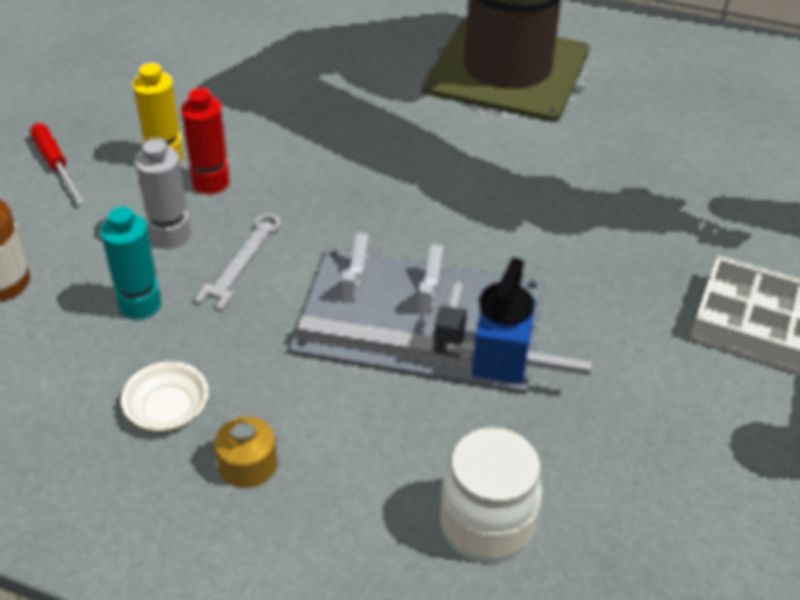

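View pics/top0c.png

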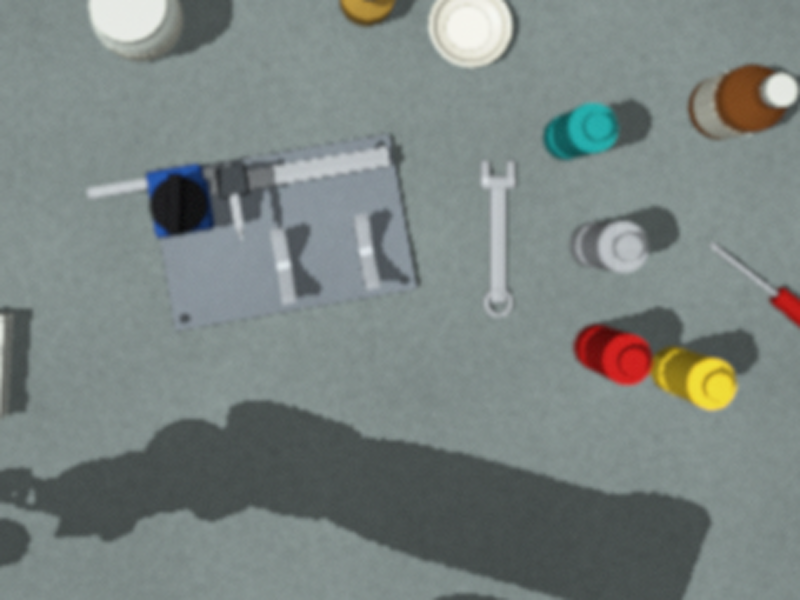

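Candidates (scene / top pixel): grey (230,213)/(446,275), turquoise (214,243)/(430,225), red (247,190)/(446,322), yellow (226,178)/(480,332). The grey one is the steel vessel, and the close crops confirm it. The stand has two V blocks, with the knob at the image-left end. Next I work out positions.

```bash
python3 - <<'E'
from h import *
np.set_printoptions(precision=1,suppress=True)
S=cam('scene');T=cam('top')
for n,a,b in [('base',(231,232.1),(429.5,273.6)),('groove',(231.5,221.5),(434.1,274.4)),('neck',(226,198.7),(446.5,275.9)),('cradle',(331.7,236.3),(318.8,280.2)),('tip',(351.7,248.5),(282.4,271.1)),('knob',(380.3,252.2),(251.3,257.1))]:
    x,r=tri((S,a),(T,b));print(n,x,r)
f=lambda cx,cy:(180+cx*.425,170+cy*.425)
print('red top',atz(T,f(630,358),140),'yel top',atz(T,f(716,384),140),'turq',atz(T,f(598,125),140),'grey',atz(T,f(628,247),140))
print('wrench',atz(T,f(498,302),5),atz(T,f(498,170),5),'bottle',atz(T,f(782,90),170))
pc=[atz(T,f(*p),10)[:2] for p in [(185,322),(413,286),(392,138),(150,178)]];print('plate corners',pc)
pk=[atz(T,f(*p),57)[:2] for p in [(278,230),(289,303),(362,215),(373,287)]];print('blocks',pk)
s=sense();print(R.from_quat(s['ee_rot']).as_matrix(),s['eef_pos'],s['wrist_force'])
print(get_calibration('wrist')['T_tool_cam'])
E
```

```text
base [ 505.6 -290.9   -8.5] [3.7, 3.7]
groove [ 502.8 -288.8   31.6] [0.2, 0.2]
neck [ 500.1 -296.3  110.6] [0.4, 0.4]
cradle [495.2   6.4  65.6] [6.2, 6.2]
tip [522.5  82.1  71.7] [4.8, 4.8]
knob [554.8 155.8 114.7] [1.2, 1.2]
red top [ 396.6 -287.4  140. ] yel top [ 368.4 -371.6  140. ] turq [ 621.8 -263.9  140. ] grey [ 503.2 -289.   140. ]
wrench [ 444.4 -184.4    5. ] [ 586.9 -188.8    5. ] bottle [ 649.3 -436.6  170. ]
plate corners [array([432.6, 151.6]), array([464.5, -92.4]), array([623.8, -74.1]), array([586.7, 186.1])]
blocks [array([528.1,  49.4]), array([453.2,  39.8]), array([541.3, -37.2]), array([467.2, -46.6])]
[[ 0.  -0.9  0.4]
 [ 0.   0.4  0.9]
 [-1.  -0.   0. ]] [200.  485.4 253.3] [ 0.6  1.1 -0.7]
[[  -0.     0.3   -0.9 -120.8]
 [   0.     0.9    0.3   80.9]
 [   1.    -0.    -0.    -0.4]
 [   0.     0.     0.     1. ]]
```

Call:
{"fn": "drive_tool", "kwargs": {
  "rows": "0 -0.73 -0.66 0 0 0 1;0 -0.73 -0.66 0 0 0 1;0 -0.73 -0.66 0 0 0 1;0 -0.73 -0.66 0 0 0 1;0 -0.73 -0.66 0 0 0 1"
}}

```text
clock: 1.52
eef_pos: [264.9, 350.7, 253.2]
ee_rot: [-0.394, 0.586, 0.395, 0.587]
wrist_force: [-0.1, -0.4, -0.3]
gripper_width: 1.0
```

Call:
{"fn": "drive_tool", "kwargs": {
  "rows": "0 -0.73 -0.66 0 0 0 1;0 -0.73 -0.66 0 0 0 1;0 -0.73 -0.66 0 0 0 1;0 -0.73 -0.66 0 0 0 1;0 -0.73 -0.66 0 0 0 1"
}}

```text
clock: 2.15
eef_pos: [330.9, 213.4, 253.7]
ee_rot: [-0.395, 0.585, 0.395, 0.588]
wrist_force: [0.6, -0.2, -0.6]
gripper_width: 1.0
```

Call:
{"fn": "drive_tool", "kwargs": {
  "rows": "0 -0.73 -0.66 0 0 0 1;0 -0.73 -0.66 0 0 0 1;0 -0.73 -0.66 0 0 0 1;0 -0.73 -0.66 0 0 0 1;0 -0.73 -0.66 0 0 0 1"
}}

```text
clock: 2.78
eef_pos: [397.1, 75.9, 254.4]
ee_rot: [-0.395, 0.584, 0.395, 0.589]
wrist_force: [0.0, -0.1, 0.5]
gripper_width: 1.001
```

```bash
python3 - <<'E'
from h import *
np.set_printoptions(precision=3,suppress=True)
s=sense();print(s['joints'])
E
```

```text
[ 0.187  0.048 -0.396  1.12   0.003  0.573]
```

Call:
{"fn": "drive_tool", "kwargs": {
  "rows": "0 0 0 -1 0 0 1"
}}

```text
clock: 2.9
eef_pos: [397.9, 74.5, 254.6]
ee_rot: [-0.438, 0.552, 0.438, 0.558]
wrist_force: [0.3, 0.2, -0.9]
gripper_width: 1.001
```

```bash
python3 - <<'E'
from h import *
np.set_printoptions(precision=3,suppress=True)
s=sense();print(s['joints'],R.from_quat(s['ee_rot']).as_matrix())
E
```

```text
[ 0.183  0.048 -0.396  1.12   0.002  0.418] [[ 0.007 -0.973  0.233]
 [ 0.004  0.233  0.973]
 [-1.    -0.006  0.005]]
```

Call:
{"fn": "drive_tool", "kwargs": {
  "rows": "0 0 0 -1 0 0 1;0 0 0 -1 0 0 1;0 0 0 -1 0 0 1;0 0 0 -1 0 0 1;0 0 0 -1 0 0 1"
}}

```text
clock: 3.52
eef_pos: [398.2, 73.6, 255.0]
ee_rot: [0.617, -0.346, -0.613, -0.352]
wrist_force: [-0.4, -0.5, 1.0]
gripper_width: 1.001
```

Call:
{"fn": "drive_tool", "kwargs": {
  "rows": "0 0 0 -1 0 0 1;0 0 0 -1 0 0 1;0 0 0 -1 0 0 1;0 0 0 -1 0 0 1;0 0 0 -1 0 0 1"
}}

```text
clock: 4.15
eef_pos: [398.2, 73.6, 255.5]
ee_rot: [0.704, -0.089, -0.698, -0.092]
wrist_force: [-0.7, -0.9, -0.3]
gripper_width: 0.997
```

Call:
{"fn": "drive_tool", "kwargs": {
  "rows": "0 0 0 -1 0 0 1;0 0 0 -1 0 0 1;0 0 0 -0.95 0 0 1;0 0 0 0 0 0 1"
}}

```text
clock: 4.65
eef_pos: [398.2, 73.6, 255.9]
ee_rot: [0.707, 0.072, -0.7, 0.069]
wrist_force: [-0.3, -0.1, 0.3]
gripper_width: 1.001
```

```bash
python3 - <<'E'
from h import *
np.set_printoptions(precision=3,suppress=True)
s=sense();print(s['joints'],R.from_quat(s['ee_rot']).as_matrix(),s['eef_pos'])
im=capture('wrist');C=cam('wrist');print(C[2],C[3])
cv2.imwrite('pics/w1.png',im)
for q in ['cradle','pointer_tip','knob_grip','stand']:
    print(q,[(round(r['confidence'],2),np.array(r['point'])) for r in spot_point(q,'wrist')[:3]])
np.savez('C1.npz',*C)
E
```

```text
[ 0.181  0.045 -0.395  1.12   0.002 -1.589] [[ 0.01   0.198 -0.98 ]
 [ 0.004 -0.98  -0.198]
 [-1.    -0.002 -0.01 ]] [398.22   73.566 255.856]
[412.976  -6.678 376.492] [[-0.98   0.192  0.053]
 [-0.199 -0.928 -0.314]
 [-0.011 -0.318  0.948]]
cradle [(0.6, array([210.9, 101.8]))]
pointer_tip [(0.75, array([169.7, 203. ]))]
knob_grip [(0.78, array([ 91.7, 281.7]))]
stand [(0.8, array([225.1, 103. ])), (0.37, array([135.1, 467.5]))]
```

Call:
{"fn": "drive_tool", "kwargs": {
  "rows": "0 1 -0.17 0 0 0 1;0 1 -0.17 0 0 0 1;0 1 -0.17 0 0 0 1;0 1 -0.17 0 0 0 1;0 1 -0.17 0 0 0 1"
}}

```text
clock: 5.52
eef_pos: [454.3, -70.8, 255.9]
ee_rot: [0.707, 0.072, -0.7, 0.069]
wrist_force: [0.5, -0.1, -0.1]
gripper_width: 1.004
```

Call:
{"fn": "drive_tool", "kwargs": {
  "rows": "0 1 -0.17 0 0 0 1;0 1 -0.17 0 0 0 1;0 1 -0.17 0 0 0 1;0 0 0 0.45 0 0 1;0 0 0 0 0 1 1"
}}

```text
clock: 6.15
eef_pos: [489.7, -163.6, 255.0]
ee_rot: [0.711, -0.011, -0.697, 0.094]
wrist_force: [0.2, 0.4, -0.3]
gripper_width: 1.002
```

Call:
{"fn": "drive_tool", "kwargs": {
  "rows": "0 0 0 0 0 1 1;0 0 0 0 0 1 1;0 0 0 0 0 1 1;0 0 0 0 0 1 1;0 0 0 0 0 1 1"
}}

```text
clock: 6.78
eef_pos: [491.5, -164.1, 258.4]
ee_rot: [0.658, -0.282, -0.606, 0.346]
wrist_force: [-0.2, 0.0, -0.5]
gripper_width: 0.999
```

```bash
python3 - <<'E'
from h import *
np.set_printoptions(precision=3,suppress=True)
s=sense();print(s['joints'],R.from_quat(s['ee_rot']).as_matrix(),s['eef_pos'])
E
```

```text
[ 0.155  0.249 -0.472  0.881 -0.924 -1.501] [[ 0.105  0.048 -0.993]
 [-0.791 -0.601 -0.113]
 [-0.602  0.798 -0.025]] [ 491.453 -164.059  258.368]
```

View pics/w1.png

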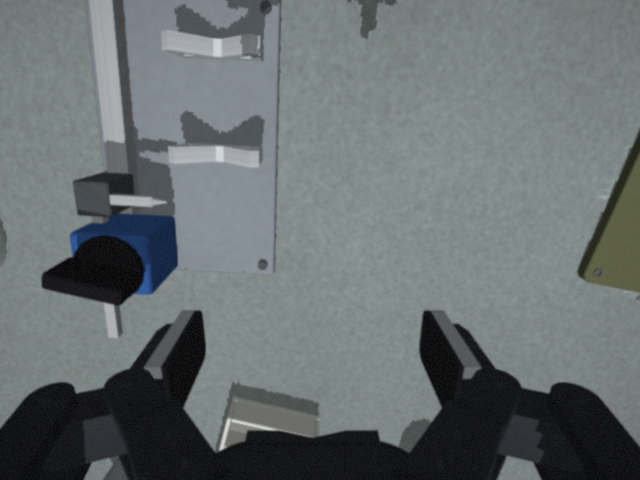

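Call:
{"fn": "drive_tool", "kwargs": {
  "rows": "0 0 0 0 0 1 1;0 0 0 0 0 1 1;0 0 0 0 0 0 1"
}}

```text
clock: 7.15
eef_pos: [492.1, -161.9, 256.8]
ee_rot: [0.608, -0.379, -0.545, 0.436]
wrist_force: [0.9, -0.2, 0.3]
gripper_width: 1.005
```

```bash
python3 - <<'E'
from h import *
np.set_printoptions(precision=3,suppress=True)
s=sense();print(s['joints'],R.from_quat(s['ee_rot']).as_matrix(),s['eef_pos'])
im=capture('wrist');C=cam('wrist');cv2.imwrite('pics/w2.png',im);np.savez('C2.npz',*C)
for q in ['vessel','vessel_groove','vessel_neck']:
    print(q,[(round(r['confidence'],2),np.array(r['point'])) for r in spot_point(q,'wrist')[:4]])
print(proj(C,[(503,-290,0),(503,-290,38),(503,-290,120)]))
E
```

```text
[ 0.251  0.413 -0.498  1.001 -1.211 -1.181] [[ 0.118  0.015 -0.993]
 [-0.936 -0.333 -0.117]
 [-0.332  0.943 -0.025]] [ 492.125 -161.891  256.832]
vessel [(0.98, array([317.9, 391.2])), (0.63, array([205.6, 405.4]))]
vessel_groove [(0.92, array([435.4, 384.5])), (0.88, array([196.5, 381.6])), (0.65, array([320.2, 370.2])), (0.57, array([452.1, 312.8]))]
vessel_neck [(0.94, array([464. , 256.5])), (0.91, array([451.1, 328.5])), (0.65, array([318.9, 317.9]))]
[[323.881 392.901]
 [323.477 372.662]
 [322.398 318.848]]
```

View pics/w2.png

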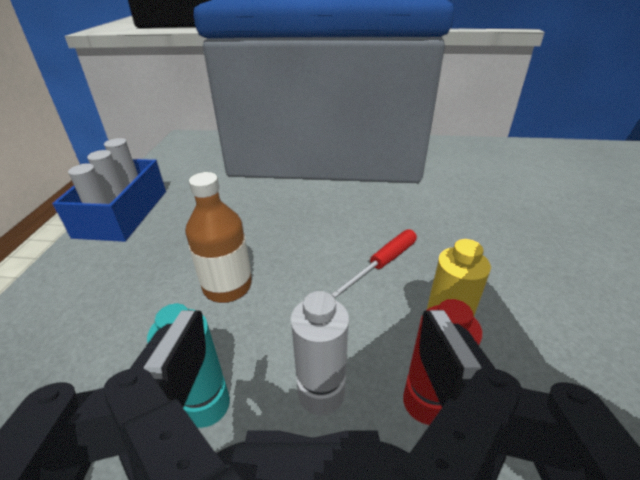

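Call:
{"fn": "drive_tool", "kwargs": {
  "rows": "0.51 -0.92 0.05 -0.18 0 0 1;0.51 -0.92 0.05 0 0 0 1;0.51 -0.92 0.05 0 0 0 1;0.51 -0.92 0.05 0 0 0 1;0.51 -0.92 0.05 0 0 0 1"
}}

```text
clock: 7.98
eef_pos: [497.4, -191.7, 111.1]
ee_rot: [0.614, -0.379, -0.543, 0.43]
wrist_force: [0.6, -0.6, 0.4]
gripper_width: 1.002
```

```bash
cat > rel.py <<'E'
from h import *
import sys
np.set_printoptions(precision=3,suppress=True)
s=sense();M=R.from_quat(s['ee_rot']).as_matrix()
print('j',s['joints'],'F',s['wrist_force']);print(M,s['eef_pos'],s['clock'])
if len(sys.argv)>3:
    d=M.T@(np.array(sys.argv[1:4],float)-s['eef_pos']);print('rows units',d/30)
E
python3 rel.py 504.6 -287.2 67; python3 - <<'E'
from h import *
im=capture('wrist');C=cam('wrist');cv2.imwrite('pics/w3.png',im)
for q in ['vessel','vessel_groove','vessel_neck']:
    print(q,[(round(r['confidence'],2),np.array(r['point'])) for r in spot_point(q,'wrist')[:4]])
print(proj(C,[(503,-290,0),(503,-290,38),(503,-290,120)]))
E
```

```text
j [ 0.185  0.601 -0.687  0.431 -1.219 -1.371] F [ 0.573 -0.591  0.362]
[[ 0.123  0.002 -0.992]
 [-0.932 -0.343 -0.116]
 [-0.341  0.939 -0.04 ]] [ 497.396 -191.718  111.094] 7.975
rows units [ 3.497 -0.288  0.191]
vessel [(0.95, array([162. , 340.9])), (0.67, array([323. , 319.2])), (0.66, array([475.2, 331.9]))]
vessel_groove [(0.98, array([488.3, 298.7])), (0.9, array([146.6, 306.4])), (0.82, array([321.7, 287.3]))]
vessel_neck [(0.86, array([524.9, 126.4])), (0.76, array([ 96.3, 207.2])), (0.71, array([324. , 323.2])), (0.68, array([526.8, 193.3]))]
[[323.34260844 321.22256383]
 [322.34256926 285.68428292]
 [319.38483591 181.39093835]]
```

Call:
{"fn": "drive_tool", "kwargs": {
  "rows": "0 0 0 -0.28 0 0 1;0.9 -0.07 0.06 0 0 0 1;0.9 -0.07 0.06 0 0 0 1"
}}

```text
clock: 8.55
eef_pos: [505.0, -240.2, 95.8]
ee_rot: [0.607, -0.368, -0.548, 0.443]
wrist_force: [0.3, -0.3, -0.6]
gripper_width: 0.999
```

```bash
python3 rel.py 502.6 -287.2 67
```

```text
j [ 0.081  0.603 -0.791  0.021 -1.221 -1.73 ] F [ 0.301 -0.329 -0.557]
[[ 0.129  0.04  -0.991]
 [-0.932 -0.336 -0.135]
 [-0.339  0.941 -0.006]] [ 505.027 -240.246   95.827] 8.55
rows units [ 1.774 -0.381  0.297]
```

Call:
{"fn": "drive_tool", "kwargs": {
  "rows": "0.89 -0.19 0.15 0 0 0 1;0.89 -0.19 0.15 0 0 0 1;0 0 0 0 0 0 1"
}}

```text
clock: 8.93
eef_pos: [505.6, -289.9, 72.6]
ee_rot: [0.609, -0.371, -0.545, 0.441]
wrist_force: [-0.1, 0.1, 0.4]
gripper_width: 1.003
```

```bash
python3 rel.py 502.6 -287.2 67; python3 - <<'E'
from h import *
cv2.imwrite('pics/w4.png',capture('wrist'))
E
```

```text
j [-0.025  0.657 -0.89  -0.406 -1.191 -2.011] F [-0.124  0.059  0.424]
[[ 0.131  0.028 -0.991]
 [-0.932 -0.336 -0.133]
 [-0.337  0.941 -0.018]] [ 505.643 -289.901   72.615] 8.925
rows units [-0.034 -0.209  0.092]
```

View pics/w4.png

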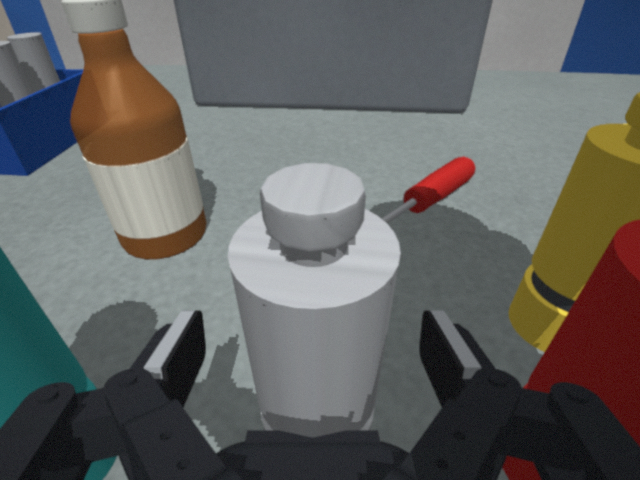

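Grey vessel centred between the open fingers (column ~315), so I close.

Call:
{"fn": "drive_tool", "kwargs": {
  "rows": "0 0 0 0 0 0 0;0 0 0 0 0 0 0;0 0 0 0 0 0 0;0 0 0 0 0 0 0;0 0 0 0 0 0 0",
  "grip_force": 70
}}

```text
clock: 9.6
eef_pos: [507.4, -287.4, 75.8]
ee_rot: [0.61, -0.37, -0.544, 0.442]
wrist_force: [-0.5, -0.4, -0.5]
gripper_width: 0.566
```

Call:
{"fn": "drive_tool", "kwargs": {
  "rows": "0 0 0 0 0 0 0;0 0 0 0 0 0 0;0 0 0 0 0 0 0"
}}

```text
clock: 9.98
eef_pos: [507.4, -287.5, 75.8]
ee_rot: [0.609, -0.371, -0.544, 0.442]
wrist_force: [-1.4, 0.6, 1.0]
gripper_width: 0.565
```

```bash
python3 rel.py; python3 - <<'E'
from h import *
np.set_printoptions(precision=2,suppress=True)
z=np.load('C1.npz');W=(z['arr_0'],z['arr_1'],z['arr_2'],z['arr_3']);S=cam('scene');T=cam('top')
for n,a,b,c in [('cradle',(331.7,236.3),(318.8,280.2),(210.9,101.8)),('tip',(351.7,248.5),(282.4,271.1),(167,203)),('knob',(380.3,252.2),(251.3,257.1),(91.7,281.7))]:
    print(n,*tri((S,a),(T,b),(W,c)),tri((T,b),(W,c)))
for p in [(218,50),(219,157)]: print('V crease z35..',atz(W,p,35-.0),atz(W,p,25))
for p in [(265,7),(263,265)]: print('plate bolts',atz(W,p,10))
for p in [(162,30),(163,50),(262,45),(262,60),(168,146),(169,163),(260,150),(259,166)]: print(p,atz(W,p,57))
f=lambda cx,cy:(180+cx*.425,170+cy*.425)
for p in [(282,265),(367,250)]: print('top crease',atz(T,f(*p),32))
E
```

```text
j [-0.02   0.652 -0.886 -0.393 -1.194 -2.007] F [-1.437  0.604  0.99 ]
[[ 0.134  0.029 -0.991]
 [-0.933 -0.334 -0.136]
 [-0.335  0.942 -0.018]] [ 507.439 -287.475   75.795] 9.975
cradle [495.15   4.84  65.19] [7.7, 4.8, 3.0] (array([496.83,   1.2 ,  61.13]), [0.8, 0.8])
tip [521.84  83.99  72.43] [6.8, 2.8, 4.1] (array([520.66,  87.18,  72.8 ]), [0.7, 0.7])
knob [556.43 153.84 114.57] [3.7, 1.5, 5.0] (array([557.27, 152.38, 113.46]), [3.2, 3.2])
V crease z35.. [502.73 -38.74  35.  ] [505.36 -39.68  25.  ]
V crease z35.. [490.94  47.82  35.  ] [493.23  49.42  25.  ]
plate bolts [473.88 -82.48  10.  ]
plate bolts [437.39 153.88  10.  ]
(162, 30) [541.02 -42.41  57.  ]
(163, 50) [539.07 -28.54  57.  ]
(262, 45) [464.09 -46.71  57.  ]
(262, 60) [462.39 -36.24  57.  ]
(168, 146) [528.96  43.74  57.  ]
(169, 163) [526.96  57.64  57.  ]
(260, 150) [453.08  31.83  57.  ]
(259, 166) [451.83  45.04  57.  ]
top crease [491.3   46.65  32.  ]
top crease [504.72 -42.84  32.  ]
```

Call:
{"fn": "drive_tool", "kwargs": {
  "rows": "-0.1 0.28 0 0 0 0 0;-0.33 0.93 0 0 0 0 0;-0.33 0.93 0 0 0 0 0;-0.33 0.93 0 0 0 0 0;-0.33 0.93 0 0 0 0 0"
}}

```text
clock: 10.6
eef_pos: [504.1, -286.2, 197.5]
ee_rot: [0.611, -0.359, -0.55, 0.442]
wrist_force: [1.7, -0.2, -6.4]
gripper_width: 0.57
```

```bash
python3 rel.py; python3 - <<'E'
from h import *
cv2.imwrite('pics/s5.png',capture('scene')[100:340,150:470])
E
```

```text
j [-0.022  0.377 -0.795 -0.019 -1.173 -2.015] F [ 1.698 -0.225 -6.353]
[[ 0.137  0.048 -0.989]
 [-0.925 -0.351 -0.145]
 [-0.354  0.935 -0.004]] [ 504.088 -286.203  197.464] 10.6
```

View pics/s5.png

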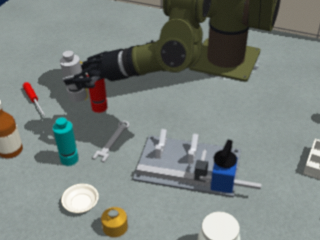

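Call:
{"fn": "drive_tool", "kwargs": {
  "rows": "0 0 0 0 0 -1 0;0 0 0 0 0 -1 0;0 0 0 0 0 -1 0;0 0 0 0 0 -1 0;0 0 0 0 0 -1 0"
}}

```text
clock: 11.28
eef_pos: [499.9, -279.6, 193.6]
ee_rot: [0.701, -0.096, -0.678, 0.201]
wrist_force: [-0.1, -0.5, -6.6]
gripper_width: 0.568
```

Call:
{"fn": "drive_tool", "kwargs": {
  "rows": "0 0 0 0 0 -1 0;0 0 0 0 0 -1 0;0 0 0 0 0 -1 0;0 0 0 0 0 -1 0;0 0 0 0 0 -1 0"
}}

```text
clock: 11.9
eef_pos: [496.9, -279.6, 189.9]
ee_rot: [-0.684, -0.175, 0.705, 0.068]
wrist_force: [1.0, -0.4, -7.4]
gripper_width: 0.568
```

```bash
python3 rel.py 498.1 -5.9 200
```

```text
j [-0.637  0.548  0.094  1.37   0.238 -2.391] F [ 0.987 -0.429 -7.363]
[[-0.056  0.143 -0.988]
 [ 0.335 -0.93  -0.153]
 [-0.941 -0.339  0.004]] [ 496.886 -279.634  189.939] 11.9
rows units [ 2.736 -8.592 -1.438]
```

Call:
{"fn": "drive_tool", "kwargs": {
  "rows": "0.27 -0.86 -0.14 0 0 -0.1 0;0.27 -0.86 -0.14 0 0 0 0;0.27 -0.86 -0.14 0 0 0 0;0.27 -0.86 -0.14 0 0 0 0;0.27 -0.86 -0.14 0 0 0 0"
}}

```text
clock: 12.52
eef_pos: [495.0, -143.6, 186.4]
ee_rot: [-0.679, -0.176, 0.709, 0.072]
wrist_force: [0.2, 0.7, -6.0]
gripper_width: 0.566
```

Call:
{"fn": "drive_tool", "kwargs": {
  "rows": "0.27 -0.86 -0.14 0 0 0 0;0.27 -0.86 -0.14 0 0 0 0;0.27 -0.86 -0.14 0 0 0 0;0.27 -0.86 -0.14 0 0 0 0;0 0 0 0 0 0 0"
}}

```text
clock: 13.15
eef_pos: [489.4, -26.4, 187.8]
ee_rot: [-0.677, -0.175, 0.712, 0.064]
wrist_force: [0.0, -0.8, -6.3]
gripper_width: 0.57
```

```bash
python3 rel.py 498.1 -5.9 140; python3 - <<'E'
from h import *
np.set_printoptions(precision=1,suppress=True)
ims=[]
P={}
for n in ['scene','top']:
    ims.append(capture(n))
    for q in ['vessel','vessel_groove','vessel_neck']:
        P[n,q]=[(round(r['confidence'],2),np.array(r['point'])) for r in spot_point(q,n)[:5]];print(n,q,P[n,q])
a=cv2.resize(ims[0][180:320,250:430],(540,420));b=cv2.resize(ims[1][200:340,230:410],(540,420))
cv2.imwrite('pics/p6.png',cv2.resize(np.hstack([a,b]),(800,311)))
E
```

```text
j [-0.239  0.343 -0.246  1.139  0.307 -1.993] F [ 0.036 -0.761 -6.257]
[[-0.074  0.146 -0.987]
 [ 0.329 -0.931 -0.162]
 [-0.942 -0.336  0.021]] [489.444 -26.425 187.754] 13.15
rows units [ 1.702 -0.06  -0.429]
scene vessel [(0.94, array([231. , 197.2])), (0.83, array([216.5, 260.3])), (0.67, array([249.2, 203.9])), (0.57, array([347.3, 199.1]))]
scene vessel_groove [(0.96, array([246.7, 199.9])), (0.89, array([230.5, 186. ])), (0.78, array([219.8, 248.5])), (0.74, array([334.7, 200.9])), (0.74, array([159.7, 249.5]))]
scene vessel_neck [(0.97, array([301.3, 196.3])), (0.77, array([242. , 174.1])), (0.67, array([213.3, 228.4])), (0.58, array([223.2, 160.2]))]
top vessel [(0.95, array([465.9, 325.6])), (0.89, array([293.5, 293.6])), (0.83, array([420.4, 226.5])), (0.36, array([124.1, 257.3]))]
top vessel_groove [(0.78, array([424.5, 229.3])), (0.77, array([472.1, 326. ])), (0.57, array([317.7, 285.1]))]
top vessel_neck [(0.93, array([484.4, 334.9])), (0.62, array([431.5, 220.3]))]
```

View pics/p6.png

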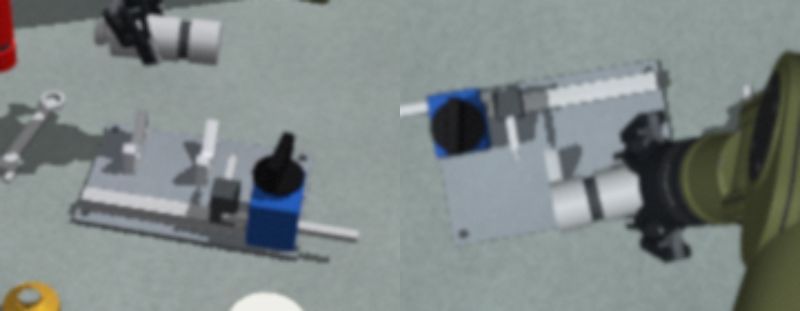

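```bash
cat > vp.py <<'E'
from h import *
np.set_printoptions(precision=1,suppress=True)
S=cam('scene');T=cam('top')
s=sense();M=R.from_quat(s['ee_rot']).as_matrix();G=s['eef_pos']+3*M[:,0]
# axis in tool frame: at grasp, world up; M at grasp
M0=np.array([[.134,.029,-.991],[-.933,-.334,-.136],[-.335,.942,-.018]])
a=M@(M0.T@np.array([0,0,1.]));print('axis pred',a*100)
for s0 in (75,80):
  for n,q in (('base',0),('groove',38),('neck',120),('cap',140)):
    P=G+a*(q-s0);print(s0,n,P,proj(S,P)[0],proj(T,P)[0])
E
python3 vp.py; python3 - <<'E'
from h import *
np.set_printoptions(precision=1,suppress=True)
S=cam('scene');T=cam('top')
print(tri((S,(347.7,199)),(T,(293.5,293.6))),tri((S,(333.2,197.5)),(T,(317.7,288))))
E
```

```text
axis pred [ 17.4 -98.5  -0.3]
75 base [477.9  45.6 185.5] [347.5 200.1] [299.  291.4]
75 groove [484.5   8.2 185.4] [332.4 198.3] [316.4 287.9]
75 neck [498.8 -72.5 185.2] [300.1 194.6] [353.9 280.2]
75 cap [502.3 -92.2 185.1] [292.4 193.7] [363.  278.3]
80 base [477.   50.5 185.5] [349.5 200.3] [296.7 291.9]
80 groove [483.6  13.1 185.4] [334.3 198.6] [314.1 288.3]
80 neck [497.9 -67.6 185.2] [302.1 194.8] [351.6 280.6]
80 cap [501.4 -87.3 185.1] [294.3 193.9] [360.7 278.8]
(array([475.7,  51.6, 189.1]), [6.1, 6.1]) (array([483.5,   7.7, 187.2]), [2.2, 2.2])
```

Call:
{"fn": "drive_tool", "kwargs": {
  "rows": "0 0 0 0.23 0.08 0 0;0.57 -0.02 -0.15 0 0 0 0;0.57 -0.02 -0.15 0 0 0 0;0.57 -0.02 -0.15 0 0 0 0;0 0 0 0 0 0 0"
}}

```text
clock: 14.18
eef_pos: [502.2, -10.9, 139.1]
ee_rot: [-0.682, -0.157, 0.709, 0.083]
wrist_force: [0.1, 0.4, -6.1]
gripper_width: 0.566
```

```bash
python3 rel.py 498.1 -5.9 100; python3 vp.py
```

```text
j [-0.208  0.385 -0.321  0.995  0.318 -1.907] F [ 0.065  0.411 -6.124]
[[-0.056  0.097 -0.994]
 [ 0.331 -0.937 -0.11 ]
 [-0.942 -0.335  0.02 ]] [502.21  -10.866 139.057] 14.175
rows units [1.289 0.268 0.092]
axis pred [ 12.8 -99.2  -0.1]
75 base [492.5  64.5 136.3] [352.  220.6] [290.9 283.9]
75 groove [497.3  26.8 136.2] [337.2 218.3] [307.7 281.3]
75 neck [507.8 -54.5 136.2] [305.8 213.4] [343.7 275.7]
75 cap [510.3 -74.3 136.2] [298.3 212.2] [352.5 274.4]
80 base [491.8  69.5 136.3] [353.9 220.9] [288.7 284.3]
80 groove [496.7  31.8 136.3] [339.1 218.6] [305.5 281.7]
80 neck [507.2 -49.5 136.2] [307.7 213.6] [341.5 276.1]
80 cap [509.7 -69.4 136.2] [300.1 212.5] [350.3 274.7]
```

Call:
{"fn": "drive_tool", "kwargs": {
  "rows": "0.76 0.14 0.05 0 0 0 0;0.76 0.14 0.05 0 0 0 0;0 0 0 0 0 0 0"
}}

```text
clock: 14.55
eef_pos: [498.9, -5.4, 94.7]
ee_rot: [-0.684, -0.155, 0.708, 0.083]
wrist_force: [-0.2, 0.3, -5.6]
gripper_width: 0.571
```

```bash
python3 rel.py 498.1 -5.9 63; python3 vp.py; python3 - <<'E'
from h import *
ims=[capture('scene'),capture('top')]
a=cv2.resize(ims[0][190:290,270:400],(650,500),interpolation=2);b=cv2.resize(ims[1][220:320,250:380],(650,500),interpolation=2)
cv2.imwrite('pics/p7.png',cv2.resize(np.hstack([a,b]),(800,308)))
E
```

```text
j [-0.199  0.42  -0.398  0.875  0.319 -1.894] F [-0.16   0.323 -5.614]
[[-0.052  0.095 -0.994]
 [ 0.33  -0.938 -0.106]
 [-0.943 -0.334  0.017]] [498.874  -5.42   94.662] 14.55
rows units [0.991 0.365 0.009]
axis pred [ 12.4 -99.2   0.1]
75 base [489.4  70.   91.8] [353.4 233.4] [289.3 284.6]
75 groove [494.1  32.3  91.8] [339. 231.] [305.4 282.2]
75 neck [504.3 -49.1  91.9] [308.5 226. ] [340.1 276.9]
75 cap [506.8 -68.9  91.9] [301.2 224.8] [348.5 275.6]
80 base [488.8  74.9  91.7] [355.3 233.7] [287.2 284.9]
80 groove [493.5  37.2  91.8] [340.9 231.3] [303.3 282.5]
80 neck [503.7 -44.1  91.9] [310.4 226.3] [338.  277.2]
80 cap [506.2 -64.   91.9] [303.  225.1] [346.4 275.9]
```

View pics/p7.png

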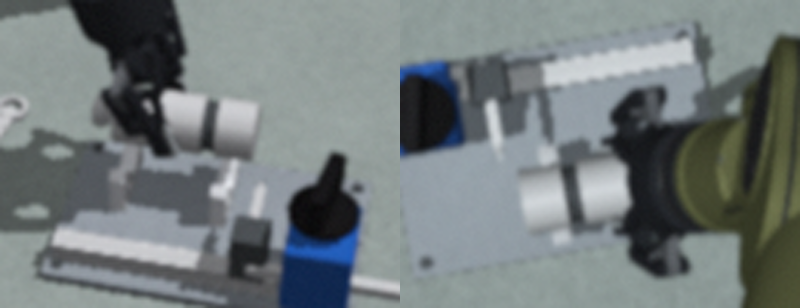

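Call:
{"fn": "drive_tool", "kwargs": {
  "rows": "0.4 0.15 0.01 0 0 0 0;0.38 0.15 0.01 0 0 0 0;0 0 0 0 0 0 0"
}}

```text
clock: 15.02
eef_pos: [501.9, -7.5, 71.6]
ee_rot: [-0.687, -0.155, 0.705, 0.082]
wrist_force: [-0.6, -0.4, -7.0]
gripper_width: 0.568
```

Call:
{"fn": "drive_tool", "kwargs": {
  "rows": "0.07 0.025 0 0 0 0 0;0.07 0.025 0 0 0 0 0"
}}

```text
clock: 15.28
eef_pos: [502.2, -7.5, 67.1]
ee_rot: [-0.687, -0.155, 0.705, 0.082]
wrist_force: [0.6, -0.3, -7.1]
gripper_width: 0.57
```

Call:
{"fn": "drive_tool", "kwargs": {
  "rows": "0.07 0.025 0 0 0 0 0"
}}

```text
clock: 15.4
eef_pos: [502.3, -7.5, 64.9]
ee_rot: [-0.687, -0.155, 0.705, 0.082]
wrist_force: [-1.7, -0.7, -2.2]
gripper_width: 0.568
```

```bash
python3 rel.py 498.1 -5.9 63; python3 vp.py|head -3
```

```text
j [-0.202  0.455 -0.434  0.796  0.319 -1.896] F [-1.674 -0.716 -2.19 ]
[[-0.043  0.097 -0.994]
 [ 0.329 -0.938 -0.105]
 [-0.943 -0.332  0.008]] [502.254  -7.451  64.884] 15.4
rows units [ 0.082 -0.041  0.132]
axis pred [ 12.3 -99.2   0.3]
75 base [492.9  68.   61.8] [351.7 242.4] [290.7 282.6]
75 groove [497.6  30.3  61.9] [337.5 240. ] [306.4 280.3]
```

Call:
{"fn": "drive_tool", "kwargs": {
  "rows": "0.02 0.01 0.12 0 0 0 0;0.04 0.015 0 0 0 0 0;0 0 0 0 0 0 0"
}}

```text
clock: 15.78
eef_pos: [499.9, -7.9, 63.8]
ee_rot: [-0.688, -0.155, 0.704, 0.083]
wrist_force: [0.5, -0.3, -7.1]
gripper_width: 0.569
```

```bash
python3 rel.py 498.1 -5.9 63
```

```text
j [-0.205  0.452 -0.443  0.788  0.32  -1.898] F [ 0.539 -0.343 -7.112]
[[-0.04   0.097 -0.994]
 [ 0.33  -0.938 -0.105]
 [-0.943 -0.332  0.005]] [499.868  -7.854  63.763] 15.775
rows units [ 0.048 -0.058  0.052]
```

Call:
{"fn": "drive_tool", "kwargs": {
  "rows": "0.03 0.01 0.03 0 0 0 0;0 0 0 0 0 0 0"
}}

```text
clock: 16.02
eef_pos: [500.0, -7.9, 63.5]
ee_rot: [-0.689, -0.156, 0.703, 0.083]
wrist_force: [0.4, 0.7, -5.1]
gripper_width: 0.568
```

Call:
{"fn": "drive_tool", "kwargs": {
  "rows": "0.03 0.01 0 0 0 0 0;0 0 0 0 0 0 0"
}}

```text
clock: 16.27
eef_pos: [500.1, -7.8, 63.3]
ee_rot: [-0.689, -0.155, 0.703, 0.083]
wrist_force: [1.3, 0.3, -3.6]
gripper_width: 0.569
```

Call:
{"fn": "drive_tool", "kwargs": {
  "rows": "0.03 0.01 0 0 0 0 0;0 0 0 0 0 0 0"
}}

```text
clock: 16.52
eef_pos: [500.2, -7.8, 63.2]
ee_rot: [-0.689, -0.155, 0.703, 0.083]
wrist_force: [1.0, 0.7, -2.3]
gripper_width: 0.568
```

Call:
{"fn": "drive_tool", "kwargs": {
  "rows": "0.04 0.01 0 0 0 0 0;0 0 0 0 0 0 0;0 0 0 0 0 0 0.58;0 0 0 0 0 0 0.6;0 0 0 0 0 0 0.63",
  "grip_force": 20
}}

```text
clock: 17.15
eef_pos: [500.0, -7.4, 62.6]
ee_rot: [-0.689, -0.156, 0.703, 0.084]
wrist_force: [-0.8, 0.8, -0.8]
gripper_width: 0.631
```

Call:
{"fn": "drive_tool", "kwargs": {
  "rows": "0 0 0 0 0 0 0.68;0 0 0 0 0 0 0.75;0 0 0 0 0 0 0.8;0 0 0 0 0 0 0.8"
}}

```text
clock: 17.65
eef_pos: [500.0, -7.3, 62.6]
ee_rot: [-0.689, -0.156, 0.703, 0.084]
wrist_force: [0.4, -0.6, -0.2]
gripper_width: 0.801
```

```bash
python3 rel.py; python3 - <<'E'
from h import *
ims=[capture('scene'),capture('top')]
a=cv2.resize(ims[0][190:290,270:400],(650,500),interpolation=2);b=cv2.resize(ims[1][220:320,250:380],(650,500),interpolation=2)
cv2.imwrite('pics/p8.png',cv2.resize(np.hstack([a,b]),(800,308)))
E
```

```text
j [-0.205  0.452 -0.448  0.781  0.323 -1.898] F [ 0.397 -0.572 -0.187]
[[-0.037  0.097 -0.995]
 [ 0.332 -0.937 -0.104]
 [-0.942 -0.334  0.002]] [499.967  -7.303  62.576] 17.65
```

View pics/p8.png

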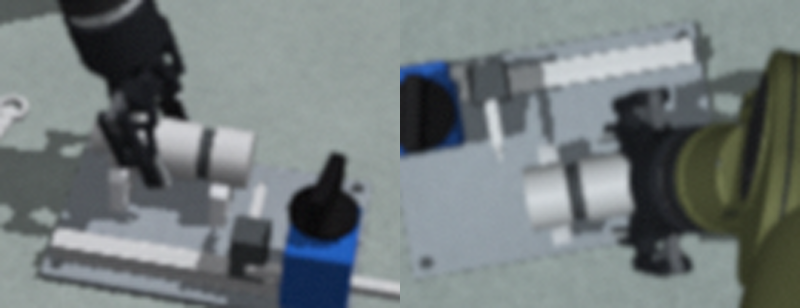

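Call:
{"fn": "drive_tool", "kwargs": {
  "rows": "-0.5 0 0 0 0 0 0.8;-1 0 0 0 0 0 0.8;-1 0 0 0 0 0 0.8;-1 0 0 0 0 0 0.8;-1 0 0 0 0 0 0.8"
}}

```text
clock: 18.38
eef_pos: [502.6, -52.2, 191.0]
ee_rot: [-0.687, -0.157, 0.705, 0.084]
wrist_force: [-0.4, -0.9, -0.7]
gripper_width: 0.798
```

Call:
{"fn": "drive_tool", "kwargs": {
  "rows": "-1 0 0 0 0 0.8 0.8;0 0 0 0 0 0.8 0.8;0 0 0 0 0 0.7 0.8;0 0 0 0 0 0 0.8"
}}

```text
clock: 18.88
eef_pos: [506.0, -64.5, 223.2]
ee_rot: [-0.706, -0.032, 0.707, -0.041]
wrist_force: [-0.4, 0.5, 0.4]
gripper_width: 0.8
```

```bash
cat > st.py <<'E'
from h import *
np.set_printoptions(precision=1,suppress=True)
O=np.array([497,2,0.]);a=np.radians(8.0);X=np.array([np.cos(a),np.sin(a),0]);Y=np.array([-np.sin(a),np.cos(a),0])
st=lambda P:np.array([(P-O)@X,(P-O)@Y,P[2]])
W_=lambda p:O+X*p[0]+Y*p[1]+np.array([0,0,p[2]])
E
python3 rel.py 558 150 230; python3 - <<'E'
from st import *
H={'vessel':0,'vessel_groove':60,'vessel_neck':60,'pointer_tip':72,'knob_grip':120}
P={}
for n in ['scene','top','wrist']:
    im=capture(n);cv2.imwrite(f'pics/q_{n}.png',im);C=cam(n)
    for q in H:
        L=spot_point(q,n)[:5]
        for r in L:
            p=st(atz(C,r['point'],H[q] if q!='vessel' else 60))
            if abs(p[0])<130 and -140<p[1]<190: print(n,q,round(r['confidence'],2),np.array(r['point']),p);P.setdefault(q,[]).append((C,r['point']))
for q in P:
    if len(P[q])>1: x,r=tri(*P[q]);print(q,x,st(x),r)
E
```

```text
j [-0.119  0.249 -0.234  1.087 -0.013 -1.793] F [-0.42   0.536  0.444]
[[-0.001  0.102 -0.995]
 [-0.013 -0.995 -0.102]
 [-1.     0.013  0.002]] [505.997 -64.507 223.207] 18.875
rows units [-0.319 -6.932 -2.455]
scene vessel 0.62 [349.6 243.3] [ 7.7 60.9 60. ]
scene vessel_groove 0.66 [337.9 242.1] [10.1 30.1 60. ]
scene vessel_groove 0.46 [353.2 260.5] [67.5 80.8 60. ]
scene vessel_neck 0.84 [305.2 234.4] [  0.4 -61.2  60. ]
scene vessel_neck 0.39 [376.3 252.7] [ 26.6 134.   60. ]
scene vessel_neck 0.28 [328.1 238.1] [ 0.8  1.7 60. ]
scene pointer_tip 0.79 [357.  249.1] [37.  84.7 72. ]
scene knob_grip 0.74 [378.1 253.4] [ 88.9 141.1 120. ]
top vessel 0.91 [292.9 288.1] [-8.8 62.9 60. ]
top vessel_groove 0.62 [307.5 282.7] [-1.8 26.2 60. ]
top vessel_neck 0.78 [343.6 274.2] [  4.1 -63.   60. ]
top pointer_tip 0.8 [284.1 272. ] [32.8 76.8 72. ]
top knob_grip 0.6 [253.6 256. ] [ 80.2 136.9 120. ]
top knob_grip 0.55 [307.1 280.9] [  4.5  25.8 120. ]
wrist vessel 0.65 [314.  369.4] [ 2.7 64.7 60. ]
wrist vessel_groove 0.67 [313.4 332.9] [ 1.8 27.4 60. ]
wrist vessel_neck 0.8 [310.4 242.3] [  1.1 -54.8  60. ]
wrist pointer_tip 0.88 [282.4 396.5] [31.3 82.9 72. ]
vessel [486.6  64.1  56.3] [-1.7 63.  56.3] [4.8, 7.2, 5.7]
vessel_groove [492.1  45.7  24.5] [ 1.2 44.  24.5] [26.1, 38.7, 18.0, 4.7]
vessel_neck [499.8  -5.1  49. ] [ 1.8 -7.4 49. ] [54.7, 140.9, 11.8, 56.2, 41.5]
pointer_tip [517.9  87.4  69.8] [32.6 81.6 69.8] [3.1, 4.7, 2.7]
knob_grip [527.2 109.1  87.5] [ 44.8 101.9  87.5] [38.5, 53.0, 86.3]
```

Call:
{"fn": "drive_tool", "kwargs": {
  "rows": "0 -0.87 -0.32 0 0 0 0.8;0 -0.87 -0.32 0 0 0 0.8;0 -0.87 -0.32 0 0 0 0.8;0 -0.87 -0.32 0 0 0 0.8;0 -0.87 -0.32 0 0 0 0.8"
}}

```text
clock: 20.4
eef_pos: [542.0, 70.9, 221.2]
ee_rot: [-0.706, -0.029, 0.707, -0.039]
wrist_force: [-0.2, 0.6, 0.2]
gripper_width: 0.803
```

Call:
{"fn": "drive_tool", "kwargs": {
  "rows": "0 -0.87 -0.32 0 0 0 0.8;0 -0.87 -0.32 0 0 0 0.8;0 -0.87 -0.32 0 0 0 0.8;0 0 0 1 0 0 0.8;0 0 0 1 0 0 0.8"
}}

```text
clock: 21.02
eef_pos: [564.2, 157.3, 219.6]
ee_rot: [0.704, -0.079, -0.703, -0.069]
wrist_force: [0.2, -0.3, 0.4]
gripper_width: 0.8
```

Call:
{"fn": "drive_tool", "kwargs": {
  "rows": "0 0 0 1 0 0 0.8;0 0 0 1 0 0 0.8;0 0 0 1 0 0 0.8;0 0 0 1 0 0 0.8;0 0 0 1 0 0 0.8"
}}

```text
clock: 21.65
eef_pos: [564.0, 158.2, 219.2]
ee_rot: [0.625, -0.338, -0.621, -0.329]
wrist_force: [0.0, 0.3, 0.3]
gripper_width: 0.801
```

Call:
{"fn": "drive_tool", "kwargs": {
  "rows": "0 0 0 1 0 0 0.8;0 0 0 1 0 0 0.8;0 0 0 1 0 0 0.8;0 0 0 1 0 0 0.8;0 0 0 0.1 0 0 0.8"
}}

```text
clock: 22.28
eef_pos: [563.9, 158.6, 219.0]
ee_rot: [-0.492, 0.515, 0.485, 0.508]
wrist_force: [-0.1, 0.1, 0.2]
gripper_width: 0.798
```

```bash
python3 rel.py 561 149.4 123; python3 - <<'E'
from st import *
im=capture('wrist');C=cam('wrist');cv2.imwrite('pics/w9.png',im)
print([(round(r['confidence'],2),r['point'],st(atz(C,r['point'],120)),atz(C,r['point'],120)) for r in spot_point('knob_grip','wrist')[:3]])
print('expected',proj(C,[W_((84,137,132)),W_((84,137,120))]))
E
```

```text
j [ 0.281  0.383 -0.048  1.145 -0.013  0.327] F [-0.075  0.109  0.165]
[[-0.001 -0.999  0.046]
 [-0.014  0.046  0.999]
 [-1.     0.    -0.014]] [563.859 158.569 219.021] 22.275
rows units [ 3.205  0.08  -0.265]
[]
expected [[298.3 253.9]
 [299.2 247.1]]
```

View pics/w9.png

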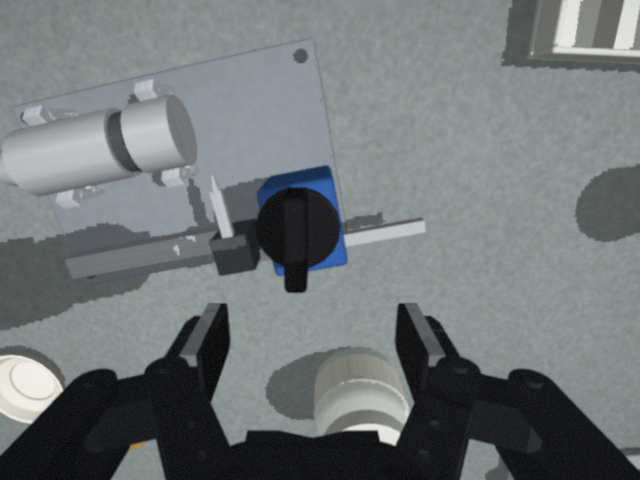

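```bash
python3 - <<'E'
from st import *
im=cv2.imread('pics/w9.png');C=cam('wrist')
m=((im.max(2)<45)).astype(np.uint8);m[300:]=0;m[:,:250]=0;m[:,360:]=0
ys,xs=np.nonzero(m)
for r in range(272,292,4): print(r,xs[ys==r].min(),xs[ys==r].max())
for p in [(294,195),(296,266)]: print(atz(C,p,132))
print('disc',atz(C,(298.5,228),94),W_((84,137,0)))
E
```

```text
272 285 306
276 285 306
280 285 305
284 286 305
288 286 305
[525.9 148.9 132. ]
[568.8 147.6 132. ]
disc [556.6 147.9  94. ] [561.1 149.4   0. ]
```

Call:
{"fn": "drive_tool", "kwargs": {
  "rows": "0 0.08 -0.29 0 0 0 0.5;0.8 0 0 0 0 0 0.5;0.8 0 0 0 0 0 0.5;0 0 0 0 0 0 0.5"
}}

```text
clock: 22.88
eef_pos: [560.7, 147.4, 170.9]
ee_rot: [-0.493, 0.514, 0.486, 0.507]
wrist_force: [0.1, -0.3, -0.6]
gripper_width: 0.499
```

```bash
python3 rel.py 561 148.5 123
```

```text
j [ 0.264  0.4   -0.151  1.023 -0.014  0.306] F [ 0.056 -0.26  -0.646]
[[ 0.    -0.999  0.041]
 [-0.014  0.041  0.999]
 [-1.    -0.001 -0.014]] [560.747 147.43  170.878] 22.875
rows units [ 1.595 -0.006  0.059]
```

Call:
{"fn": "drive_tool", "kwargs": {
  "rows": "0.8 0.03 0.02 0 0 0 0.5;0.8 0.03 0.02 0 0 0 0.5;0 0 0 0 0 0 0.5"
}}

```text
clock: 23.25
eef_pos: [560.8, 147.6, 125.3]
ee_rot: [-0.494, 0.512, 0.485, 0.508]
wrist_force: [-0.1, 0.1, 0.8]
gripper_width: 0.498
```

Call:
{"fn": "drive_tool", "kwargs": {
  "rows": "0 0 0 0 0 0 0;0 0 0 0 0 0 0;0 0 0 0 0 0 0;0 0 0 0 0 0 0;0 0 0 0 0 0 0",
  "grip_force": 30
}}

```text
clock: 23.88
eef_pos: [562.0, 147.2, 127.7]
ee_rot: [-0.495, 0.511, 0.485, 0.509]
wrist_force: [0.2, -1.8, -3.3]
gripper_width: 0.155
```

```bash
python3 rel.py
```

```text
j [ 0.264  0.43  -0.225  0.913 -0.014  0.304] F [ 0.227 -1.775 -3.311]
[[ 0.007 -0.999  0.04 ]
 [-0.013  0.04   0.999]
 [-1.    -0.008 -0.013]] [561.956 147.236 127.678] 23.875
```

Call:
{"fn": "drive_tool", "kwargs": {
  "rows": "0 0 0 1 0 0 0;0 0 0 1 0 0 0"
}}

```text
clock: 24.12
eef_pos: [561.7, 145.9, 127.7]
ee_rot: [-0.411, 0.581, 0.399, 0.578]
wrist_force: [-0.3, -3.5, -3.5]
gripper_width: 0.159
```

Call:
{"fn": "drive_tool", "kwargs": {
  "rows": "0 0 0 1 0 0 0;0 0 0 1 0 0 0;0 0 0 0 0 0 0"
}}

```text
clock: 24.5
eef_pos: [561.0, 144.6, 127.7]
ee_rot: [-0.318, 0.636, 0.305, 0.634]
wrist_force: [0.1, -1.3, -5.1]
gripper_width: 0.158
```

```bash
cat > tip.py <<'E'
from st import *
for n in ['top','wrist','scene']:
    capture(n);C=cam(n);o={}
    for q,h in (('pointer_tip',72),('vessel_groove',60),('vessel_neck',60)):
        for r in spot_point(q,n)[:4]:
            p=st(atz(C,r['point'],h))
            if abs(p[0]-(34 if h==72 else 0))<15 and -70<p[1]<95: print(n,q,round(r['confidence'],2),np.round(r['point'],1),p)
E
python3 rel.py; python3 tip.py
```

```text
j [ 0.262  0.429 -0.225  0.916 -0.019  0.921] F [ 0.123 -1.261 -5.125]
[[ 0.005 -0.791  0.612]
 [-0.019  0.612  0.791]
 [-1.    -0.016 -0.012]] [560.95  144.554 127.715] 24.5
top pointer_tip 0.85 [289.3 270.5] [34.3 64.1 72. ]
top vessel_neck 0.81 [342.2 275. ] [  2.7 -59.3  60. ]
wrist pointer_tip 0.6 [160.5 301.5] [35.4 66.  72. ]
wrist vessel_groove 0.76 [ 79.2 297. ] [ 1.2 26.7 60. ]
wrist vessel_neck 0.91 [ 11.4 382.7] [  3.1 -56.7  60. ]
wrist vessel_neck 0.51 [ 80.2 296.1] [ 1.3 27.6 60. ]
scene pointer_tip 0.89 [349.  245.7] [29.3 62.6 72. ]
scene vessel_groove 0.71 [338.2 239.8] [ 1.2 29.2 60. ]
scene vessel_neck 0.93 [308.6 232.5] [ -8.9 -54.1  60. ]
```

Call:
{"fn": "drive_tool", "kwargs": {
  "rows": "0 0 0 1 0 0 0;0 0 0 1 0 0 0;0 0 0 1 0 0 0"
}}

```text
clock: 25.48
eef_pos: [559.3, 143.2, 127.7]
ee_rot: [-0.165, 0.69, 0.149, 0.689]
wrist_force: [-0.8, -2.0, -1.9]
gripper_width: 0.154
```

Call:
{"fn": "drive_tool", "kwargs": {
  "rows": "0 0 0 1 0 0 0;0 0 0 1 0 0 0;0 0 0 1 0 0 0"
}}

```text
clock: 25.85
eef_pos: [557.2, 142.7, 127.7]
ee_rot: [-0.002, 0.707, -0.014, 0.707]
wrist_force: [-2.0, -1.7, -2.6]
gripper_width: 0.157
```

Call:
{"fn": "drive_tool", "kwargs": {
  "rows": "0 0 0 1 0 0 0;0 0 0 1 0 0 0;0 0 0 0 0 0 0"
}}

```text
clock: 26.22
eef_pos: [555.7, 143.0, 127.7]
ee_rot: [0.106, 0.698, -0.122, 0.698]
wrist_force: [0.7, -1.0, -4.7]
gripper_width: 0.156
```

```bash
python3 rel.py; python3 tip.py
```

```text
j [ 0.263  0.428 -0.229  0.924 -0.021  2.158] F [ 0.667 -0.979 -4.658]
[[-0.004  0.318  0.948]
 [-0.023  0.948 -0.318]
 [-1.    -0.023  0.003]] [555.732 142.957 127.696] 26.225
top pointer_tip 0.72 [301.  269.8] [31.4 36.3 72. ]
top vessel_groove 0.74 [309.3 282.2] [-1.3 21.7 60. ]
top vessel_neck 0.7 [343.3 278.3] [ -5.5 -60.7  60. ]
wrist pointer_tip 0.61 [320.8 432.9] [36.6 36.  72. ]
scene pointer_tip 0.97 [339.4 243.8] [27.9 37.2 72. ]
scene vessel_groove 0.87 [336.9 242.4] [11.8 27.8 60. ]
scene vessel_neck 0.6 [306.9 236.6] [  7.8 -54.6  60. ]
```

Call:
{"fn": "drive_tool", "kwargs": {
  "rows": "0 0 0 1 0 0 0;0 0 0 1 0 0 0;0 0 0 0.3 0 0 0;0 0 0 0 0 0 0"
}}

```text
clock: 27.32
eef_pos: [554.3, 143.8, 127.7]
ee_rot: [0.228, 0.667, -0.243, 0.667]
wrist_force: [-0.4, -1.5, -4.1]
gripper_width: 0.158
```

Call:
{"fn": "drive_tool", "kwargs": {
  "rows": "0 0 0 0 0 0 0.25;0 0 0 0 0 0 0.4;0 0 0 0 0 0 0.5;0 0 0 0 0 0 0.5"
}}

```text
clock: 27.82
eef_pos: [556.5, 144.7, 129.7]
ee_rot: [0.229, 0.665, -0.242, 0.669]
wrist_force: [-0.1, 0.8, 0.5]
gripper_width: 0.5
```

Call:
{"fn": "drive_tool", "kwargs": {
  "rows": "-1 0 0 0 0 0 0.5;-1 0 0 0 0 0 0.5;-1 0 0 0 0 0 0.5;-1 0 0 0 0 0 0.5;0 0 0 0 0 0 0.5"
}}

```text
clock: 28.45
eef_pos: [556.6, 147.2, 252.9]
ee_rot: [0.228, 0.665, -0.241, 0.669]
wrist_force: [0.3, 0.4, -0.3]
gripper_width: 0.502
```

```bash
python3 rel.py; python3 tip.py;  python3 - <<'E'
from h import *
cv2.imwrite('pics/p10w.png',capture('wrist'));a=capture('scene');b=capture('top')
cv2.imwrite('pics/p10.png',np.hstack([cv2.resize(x,(400,400),interpolation=2) for x in (a[205:275,290:360],b[240:310,270:340])]))
E
```

```text
j [ 0.268  0.353 -0.005  1.22  -0.018  2.516] F [ 0.288  0.427 -0.263]
[[-0.002  0.626  0.779]
 [-0.019  0.779 -0.626]
 [-1.    -0.016  0.01 ]] [556.55  147.165 252.936] 28.45
top pointer_tip 0.77 [301.1 267.4] [37.  35.2 72. ]
top vessel_groove 0.89 [307.  279.7] [ 5.5 26.2 60. ]
wrist vessel_groove 0.82 [339.4 340. ] [ 1.3 26.4 60. ]
scene vessel_groove 0.9 [338.4 241.5] [ 7.5 31.  60. ]
scene vessel_neck 0.8 [307.  235.5] [  3.6 -55.4  60. ]
```

View pics/p10.png

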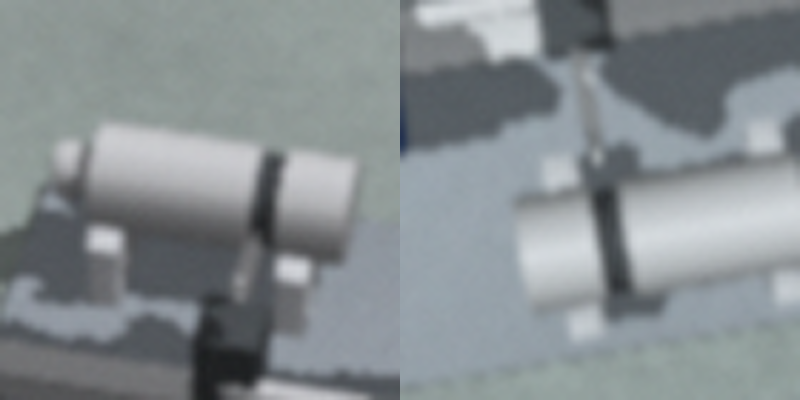

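```bash
python3 - <<'E'
import cv2
im=cv2.imread('pics/p10w.png');cv2.imwrite('pics/p11.png',cv2.resize(im[220:440,220:460],(720,660)[:2],interpolation=2)[:600])
E
```

```text
(no output)
```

View pics/p11.png

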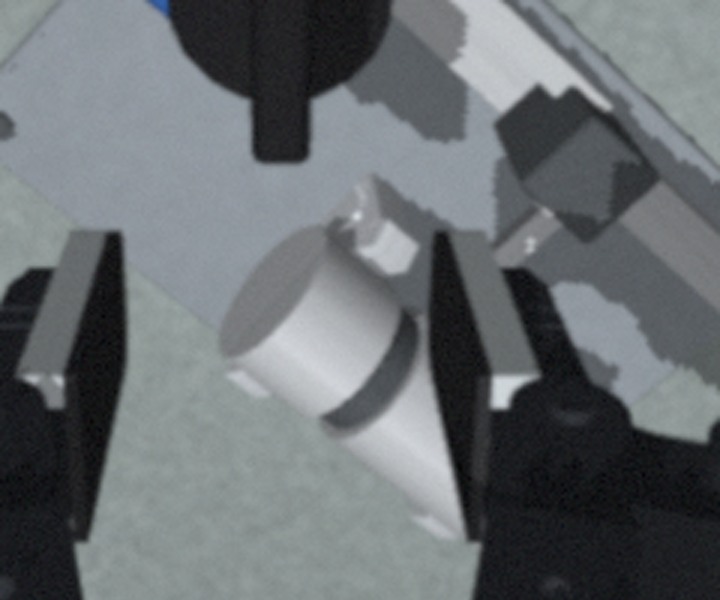

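Call:
{"fn": "drive_tool", "kwargs": {
  "rows": "-0.5 0 0 -1 0 0 0.5;-0.5 0 0 -1 0 0 0.5;0 0 0 -1 0 0 0.5;0 0 0 -1 0 0 0.5;0 0 0 -1 0 0 0.5"
}}

```text
clock: 29.82
eef_pos: [555.2, 147.3, 281.4]
ee_rot: [-0.041, 0.709, 0.027, 0.703]
wrist_force: [-0.3, 0.0, 0.5]
gripper_width: 0.504
```

Call:
{"fn": "drive_tool", "kwargs": {
  "rows": "0 0 0 -1 0 0 0.5;0 0 0 -1 0 0 0.5;0 0 0 -1 0 0 0.5;0 0 0 -1 0 0 0.5;0 0 0 0 0 0 0.5"
}}

```text
clock: 30.45
eef_pos: [555.4, 147.4, 281.8]
ee_rot: [-0.254, 0.667, 0.242, 0.658]
wrist_force: [-0.5, -0.2, 0.2]
gripper_width: 0.5
```

```bash
python3 rel.py|tail -1; python3 tip.py;  python3 - <<'E'
from st import *
im=capture('wrist');C=cam('wrist');np.savez('C3.npz',*C)
# overlay model: line at tip height for groove y=g
for g in (27,):
  print(proj(C,[W_((34,g,72)),W_((0,g,81.5)),W_((21,g,67))]))
c=proj(C,[W_((15,27,70))])[0].astype(int);x0,y0=max(c[0]-100,0),max(c[1]-75,0);print(x0,y0)
cv2.imwrite('pics/p12.png',cv2.resize(im[y0:y0+150,x0:x0+200],(800,600),interpolation=2))
E
```

```text
[-1.    -0.011 -0.018]] [555.39  147.36  281.805] 30.45
top pointer_tip 0.82 [302.9 267.4] [36.3 31.  72. ]
top vessel_groove 0.75 [306.5 282.5] [-0.9 28.5 60. ]
top vessel_neck 0.63 [343.  276.4] [ -0.9 -60.7  60. ]
wrist pointer_tip 0.67 [221.3 274.9] [39.5 28.7 72. ]
wrist vessel_groove 0.8 [189.5 249.5] [ 0.7 28.9 60. ]
scene pointer_tip 0.58 [335.1 243.3] [28.6 26.  72. ]
scene vessel_groove 0.92 [338.8 242.6] [11.4 32.8 60. ]
scene vessel_neck 0.57 [306.6 236.1] [  6.1 -55.9  60. ]
[[215.3 273.3]
 [180.3 258.8]
 [204.8 264.3]]
98 187
```

```bash
python3 - <<'E'
from st import *
from scipy.ndimage import map_coordinates as mc
for n in ('wrist','top'):
    im=capture(n);C=cam(n);g=cv2.cvtColor(im,cv2.COLOR_BGR2GRAY).astype(float)
    ys=np.arange(5,56,1.)
    f=lambda x,z:mc(g,proj(C,[W_((x,y,z)) for y in ys]).T[::-1],order=1)
    for th in (0,20,40):
        v=f(24*np.sin(np.radians(th)),60+24*np.cos(np.radians(th)));w=np.clip(np.median(v)*.75-v,0,None);print(n,'groove',th,round((w@ys)/w.sum(),1),'ext',ys[w>0].min(),ys[w>0].max())
    for x in (38,44,50,56,62,68):
        v=f(x,72);print(n,'arm',x,''.join('%4d'%k for k in v[8:42:2]))
E
```

```text
wrist groove 0 27.0 ext 21.0 32.0
wrist groove 20 26.6 ext 21.0 32.0
wrist groove 40 26.4 ext 21.0 31.0
wrist arm 38  144 145 144 144 142 137 149 163 141 143 143 144 142 140 107  91  97
wrist arm 44  144 144 145 146 122  96 146 180 152 134 143 146 145 144 144 143 144
wrist arm 50  143 143 141 106 113 175 183 185 177 131 127 144 143 144 143 142 142
wrist arm 56  144 143 128  90 110 176 184 187 176 130 125 142 143 144 144 144 142
wrist arm 62  143 141 140 111 108 171 183 187 178 130 126 140 142 144 145 144 144
wrist arm 68  140 139 131  98 104 171 183 186 180 131 127 142 143 140 142 141 142
top groove 0 28.0 ext 22.0 33.0
top groove 20 28.0 ext 22.0 34.0
top groove 40 28.1 ext 22.0 34.0
top arm 38  121 109 103 102 103 110 130 153 157 138 123 135 153 170 180 184 186
top arm 44  159 156 152 155 155 155 161 177 182 175 167 163 162 162 163 164 163
top arm 50  160 160 160 161 163 177 194 207 210 202 184 169 162 161 160 161 160
top arm 56  160 160 160 161 166 180 201 212 214 205 188 171 162 158 152 145 139
top arm 62  161 161 161 162 168 181 198 211 217 208 189 169 153 138 114  99  93
top arm 68  160 160 160 160 165 177 197 211 214 206 188 167 148 126 107  95  91
```

```bash
python3 - <<'E'
from bench import *
s=sense();print(s['clock'],s['wrist_force'],s['qd'].round(3));print(sign_off())
E
```

```text
31.2 [ 0.17071118  0.02903609 -0.56352427] [ 0.001  0.    -0.001 -0.     0.001 -0.001]
the job is handed in; nothing more can be done
None
```

I laid the grey steel vessel on its side in both V blocks, bottom end towards the knob. I then turned the knob clockwise in steps until the pointer was level with the groove, let go and backed the arm away. I handed in at 31.2 s on the robot clock; no verdict is reported, so success rests on my own checks.

**Pointer and groove:** sampling the picture put the groove at stand y of about 26.7 mm (wrist camera) and 28.0 mm (top camera). The pointer arm was at about 26.5 mm and 28.5 mm, so the two agree to about 0.5 mm.

**Vessel:** the pictures after release and after turning the knob showed it lying in both blocks. The wrist camera put its axis about 1–3 mm from the cradle line. The vessel's height was not measured separately after release.

**Arm:** it stood clear, at z of about 282 mm, with almost no wrist force (about 0.6 N).

**Disagreements and gaps:**
- The scene camera's network points disagreed: tip at 26 mm, groove at 33 mm, and a sideways offset of 6–11 mm. I judged that camera's view biased and went by the wrist and top cameras.
- The last close-up of the pointer tip could not be viewed because the picture limit was reached, so the numeric check replaced it.
- I did not measure the bystanders again at the end; I saw none moved in the pictures.

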